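Clear the test track and push the board pallet home

ROBOT

A 7-joint arm with a two-finger parallel gripper is mounted at the origin on the work surface. World frame = base frame: x ahead of the robot, y to its left, z up, the work surface at z = 0. Lengths are in m, angles in rad, forces in N, time in s.
With the tool pointing down it reaches from about 0.4 to 0.85 m from the base axis. Payload 10.4 kg.
Tool frame: the origin (TCP) lies midway between the tips of the shut fingers; the grasp point (between the pads) lies 19 mm behind it (manip.grasp_offset is the distance from the TCP to the grasp point, in m); z points along the fingers, y is the line along which they close (so a half turn about z gives the same grasp; the last joint's range is limited). The gripper opens to 85 mm and grips with 20 to 120 N. Pads are 22 mm wide; open, the fingers measure 114 mm over their backs; the gripper's body (76 mm by 85 mm) begins 54 mm behind the grasp point. The pads swing forward as they close: fully open they stand 13 mm farther back than shut.
Start: joints at [1.136, 0.332, -0.065, 1.46, 0.022, 1.35, -0.088], TCP at [0.25, -0.573, 0.231] pointing down, gripper open.
Joint ranges: [-2.6, 2.6], [-0.5, 2.12], [-1.47, 1.34], [0.16, 2.42], [-1.27, 4.41], [0.06, 2.06], [-2.6, 2.6]. Speed limits (rad/s): [2.22, 2.22, 2.79, 2.79, 3.14, 3.14, 3.14].

INTERFACE

Orientations are given as a unit quaternion [x, y, z, w].
In Python, from workcell import manip gives the robot as it stands.
- The arm moves only by the shell command python3 jog.py 'ROWS' [FORCE]. ROWS is rows parted by semicolons, their numbers by spaces, 1 to 20 of them, each of 7 numbers: a rotation vector rx, ry, rz in rad, then dx, dy, dz in m, then the opening from 0.0 (shut) to 1.0 (fully open); each row is the pose to reach, as a shift and turn from the pose commanded when the command began, along the tool's axes at that moment; what a row does not reach only later rows make up. A row lasts 1/8 s, in which the tool goes at most 0.0625 m and 0.188 rad, less where a joint would pass 70% of its speed; a pose out of reach is approached as far as the arm can. The fingers move at their own pace and stop on an object; FORCE is the grip in N (left out, the last holds). Time passes only in rows, so rows that do not move let the fingers close. It prints the time, the measured TCP pose, the force, the opening and the grip force at its end.
- manip.get_obs(): the state, without advancing time (a new reading comes with each control period).
- manip.camera(name): name is "side" or "top"; returns the picture (384x512x3 uint8, blue, green, red); there is no depth.
- manip.calibration(name): a dict with "fx", "fy", "cx", "cy" (pixels), "world_from_camera" (4x4, takes a point from camera to world coordinates). Camera axes: x right, y up, looking along -z (the intrinsics and any distortion apply to the point x, -y, -z); pixel columns grow to the right and rows downward; lengths in m; the calibration is good to about 2 mm. A picture is of the moment at which its call begins. calibration takes no time and is no camera call.
- manip.hand_in(): hands the job in; it is judged then, once.
The state is a dict: "clock": time; "joint_pos": joint angles; "joint_velocities": joint speeds; "tau": joint torques, N m; "position": TCP position; "ee_rot": TCP orientation; "ft_force": force on the tool from outside, world axes, zero at the start; "torque": the same for the moment, N m; "grip_width": opening from 0.0 (shut) to 1.0 (fully open); "grasp_force": force on a finger pad.
Only numpy, scipy, OpenCV 4.12 (cv2) and the standard library are available. Lean on these libraries where they do the work, as an engineer would, in place of code of your own. Each camera call takes 0.05 s, during which the arm holds its last target. There are 200 camera calls.

TASK

Lift the solder reel off the loading deck of the board tester's track and stand it in the round steel dish; then lay the board pallet flat on the deck, heat-sink end towards the covered tunnel, and push it along its centre line under the clear cover until it is fully home against the stop. The pallet binds if it is pushed off-centre: do not force it; keep it level, do not tip the reel over, and leave the other things on the bench where they are.

Things in the scene. Friction and masses are not known exactly. Their poses are not given: they have to be found in the camera images.
- track: Fixed low track of a board tester: steel base plate 455 x 124 mm, top 10 mm above the bench. x axis: along its centre line, the way the pallet goes in; y across; z up. Origin: on the bench under the centre line, at the guides' mouth. x = -200 to -24 mm: flat open loading deck. Home is the pallet's nose on the stop: pallet origin at x = 160 mm, its last 30 mm standing out of the tunnel.
- guides (a point): Centre of the mouth of the guides, on the plate (track x = 0). Two guide blocks 14 mm tall stand at x = 0 to 20 mm, inner faces 47 mm either side of the centre line, with splayed lead-ins at x = -24 to 0 mm, about 109 mm apart where they begin. x = 20 to 110 mm is an open gap without guides.
- tunnel (a point): Centre of the tunnel's mouth, on the plate (track x = 110 mm). Tunnel to x = 240 mm: square-ended walls 48.5 mm either side of the centre line; clear cover 60 to 68 mm above the bench. A pallet askew catches a front corner on a wall end and jams (draw it back to free it). A narrow push must be within 4 mm of the centre line; one with fingertips parted 40 mm astride it bears 10 mm.
- stop (a point): Centre of the end stop's face, at the far end of the tunnel, 17 mm above the bench (track x = 240 mm).
- pallet: Loose grey board pallet, square-cornered slab 160 (x) x 90 (y) x 14 mm, about 0.45 kg, carrying a green circuit board and, near its nose, a heat sink. Other parts on it are under 12 mm tall. Origin: centre of the underside; x axis points to the nose (heat-sink end), which goes into the tunnel first. Lies flat on the bench at the start; slides on the steel with about 3 N.
- sink (a point): Centre of the top of the finned aluminium heat sink on the pallet, 40 (along pallet x) x 36 (along y) x 30 mm tall, fast to the pallet: the place to grip it. 35 mm from the pallet's origin towards the nose, 44 mm above its underside.
- tail (a point): Middle of the pallet's tail edge (80 mm behind its origin), 7 mm above its underside: the place to push.
- reel: Loose solder reel, 60 mm diameter, 62 mm tall, 0.3 kg, white flanges, standing upright on the track's loading deck at the start. Origin: centre of its underside.
- dish: Fixed round steel dish, 120 mm diameter, floor 4 mm above the bench, rim 10 mm above the bench, about 110 mm across inside. Origin: centre of its underside, on the bench.
- cutters: Side cutters with red grips, 125 mm long, 12 mm high, lying on the bench; to be left alone. Origin: at the pivot, underside.
- screwdriver: Yellow-handled screwdriver about 150 mm long lying on the bench; to be left alone.
- spare_reel: Smaller solder reel, 48 mm diameter, 45 mm tall, standing on the bench; to be left alone. Origin: centre of its underside.
- jar: Jar 56 mm diameter, 70 mm tall, standing on the bench; to be left alone. Origin: centre of its underside.
- flask: Bottle 52 mm diameter, 140 mm tall, beyond the track; to be left alone. Origin: centre of its underside.
- clamp: Steel clamping block 75 x 60 x 32 mm with a brass screw end, 0.6 kg, on the bench at the left; to be left alone. Origin: centre of its underside.
- meter: Black hand multimeter 150 x 75 x 34 mm, lying on the bench beyond the track; to be left alone. Origin: centre of its underside.

How it is judged:
By the outcome, as a careful person would: the job done as asked, in the order asked, and still so for the second after the job is handed in, with the robot touching nothing.
It also fails if it takes over 72 s, if anything falls off the work surface, if the arm or the gripper's body presses on something with over 40 N, if the wrist force passes 120 N, or if a joint passes its speed limit or range.

## Working session

There is one attempt and no reset: what is moved stays moved. The work goes in short steps, Python scripts to look and compute and a shell command to move; the robot and the scene stay as the last step left them, time stands still between calls to the robot, and variables do not carry over. Pictures are saved under pics/ and viewed, at most 10 in all, crops included, and the job is handed in when it is done.

```bash
ls; mkdir -p pics
python3 - <<'E'
from workcell import manip
import cv2,numpy as np
np.set_printoptions(precision=4,suppress=True)
for n in("top","side"):
    im=manip.camera(n); cv2.imwrite(f"pics/{n}0.png",im)
    c=manip.calibration(n); print({k:(np.array(v) if k=="world_from_camera" else v) for k,v in c.items()})
o=manip.get_obs(); print(o["clock"],o["position"],o["ee_rot"],o["grip_width"],manip.grasp_offset)
E
```

```text
jog.py
pics
workcell.py
{'fx': 347.0943177215296, 'fy': 347.0943177215296, 'cx': 258.58598934670465, 'cy': 198.57830221634146, 'world_from_camera': array([[ 0.0095,  0.9906, -0.1368,  0.4331],
       [-0.9999,  0.0103,  0.0056,  0.0228],
       [ 0.007 ,  0.1367,  0.9906,  1.0585],
       [ 0.    ,  0.    ,  0.    ,  1.    ]])}
{'fx': 418.5219074490144, 'fy': 418.5219074490144, 'cx': 264.89949187344354, 'cy': 191.07312478796186, 'world_from_camera': array([[-0.99  ,  0.0883, -0.1101,  0.454 ],
       [-0.1396, -0.499 ,  0.8553,  1.0379],
       [ 0.0206,  0.8621,  0.5064,  0.638 ],
       [ 0.    ,  0.    ,  0.    ,  1.    ]])}
0.1 [ 0.2501 -0.5724  0.2306] [ 0.9789  0.2045 -0.0002 -0.0006] 1.0023941513934436 0.0187
```

View pics/top0.png

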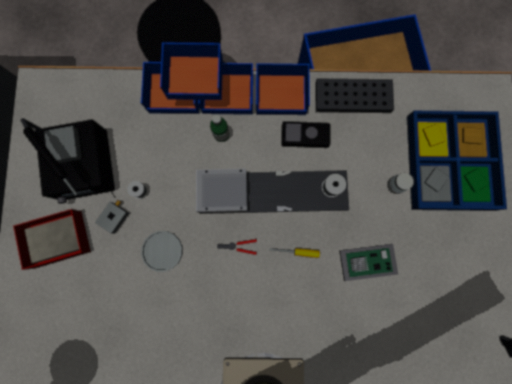

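View pics/side0.png

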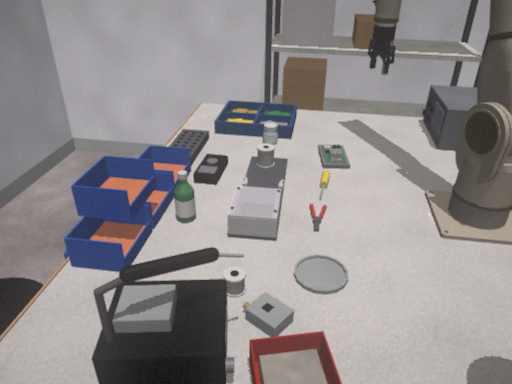

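Top view: track at (197–349, 170–213), tunnel at its left (+y) end, reel at (335,185), dish at (162,251), pallet at (369,262). Enlarging.

```bash
cat > h.py <<'E'
from workcell import manip
import cv2,numpy as np
np.set_printoptions(precision=4,suppress=True)
def px2w(n,u,v,z):
    c=manip.calibration(n);T=np.array(c["world_from_camera"])
    d=T[:3,:3]@np.array([(u-c["cx"])/c["fx"],-(v-c["cy"])/c["fy"],-1]);o=T[:3,3]
    return o+d*(z-o[2])/d[2]
def w2px(n,p):
    c=manip.calibration(n);T=np.array(c["world_from_camera"])
    q=T[:3,:3].T@(np.array(p)-T[:3,3])
    return np.array([c["cx"]+c["fx"]*q[0]/-q[2],c["cy"]+c["fy"]*q[1]/q[2]])
def crop(im,x0,y0,x1,y1,k,f,g=10):
    a=cv2.resize(im[y0:y1,x0:x1],None,fx=k,fy=k,interpolation=cv2.INTER_CUBIC)
    a=cv2.convertScaleAbs(a,alpha=1.3)
    for x in range(-(-x0//g)*g,x1,g):
        cv2.line(a,(int((x-x0+.5)*k),0),(int((x-x0+.5)*k),5),(0,0,255),1); cv2.putText(a,str(x),(int((x-x0+.5)*k)-10,16),0,.35,(0,0,255),1)
    for y in range(-(-y0//g)*g,y1,g):
        cv2.line(a,(0,int((y-y0+.5)*k)),(5,int((y-y0+.5)*k)),(0,0,255),1); cv2.putText(a,str(y),(7,int((y-y0+.5)*k)+4),0,.35,(0,0,255),1)
    cv2.imwrite(f,a)
E
python3 - <<'E'
from h import *
im=cv2.imread("pics/top0.png")
crop(im,190,160,360,220,4.6,"pics/a.png")
crop(im,328,235,408,290,8,"pics/b.png")
E
```

```text
(no output)
```

View pics/a.png

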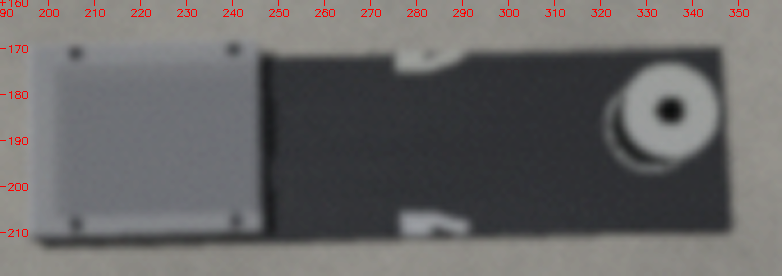

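View pics/b.png

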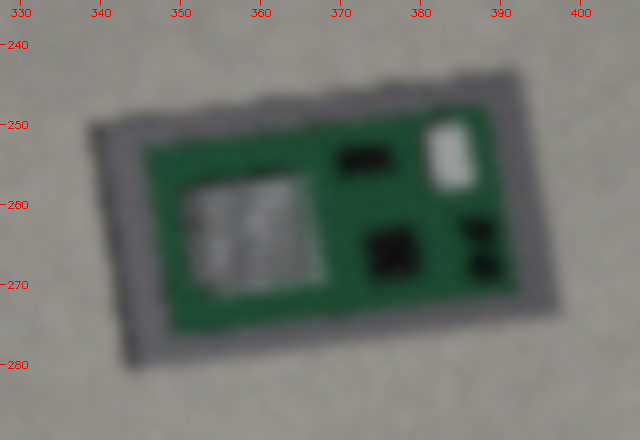

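Track crop: plate right corners at (346.0,169.9) and (348.6,209.5), bottom-left corner (197.3,211.7), guide inner faces at v≈175.4 (upper) and 205.4 (lower), reel top centre (335.2,183.5). Pallet crop: nose to the left, sink centre about (359.5,264).

Run:
```python
from h import *
from scipy.optimize import least_squares
def fit(obs,x0):
    def pos(p,q):c,s=np.cos(p[2]),np.sin(p[2]);return [p[0]+c*q[0]-s*q[1],p[1]+s*q[0]+c*q[1],q[2]]
    def r(p):
        o=[]
        for q,(u,v) in obs:
            d=w2px("top",pos(p,q))
            if u is not None:o.append(d[0]-u)
            if v is not None:o.append(d[1]-v)
        return np.array(o)
    s=least_squares(r,x0,x_scale=[.1,.1,1]);print(s.x,"res",s.fun);return s.x
A=lambda X,Y:(190+X/4.6-.5,160+Y/4.6-.5); B=lambda X,Y:(328+X/8-.5,235+Y/8-.5)
N=lambda a:(None,a[1]); U=lambda a:(a[0],None)
t=fit([((-.2,-.062,.01),A(720,48)),((-.2,.062,.01),A(732,230)),((.255,.062,.01),A(36,241)),((.10,-.062,.01),N(A(270,55))),
 ((.01,-.047,.024),N(A(410,74))),((.01,.047,.024),N(A(410,211))),((.02,-.055,.024),U(A(395,62))),((.02,.055,.024),U(A(400,224)))],[.45,0,1.57])
p=fit([((.08,-.045,.014),B(101,124)),((-.08,-.045,.014),B(518,70)),((-.08,.045,.014),B(557,312)),((.08,.045,.014),B(137,365)),
 ((.035,0,.044),B(256,234))],[.25,-.3,1.57])
c,s=np.cos(p[2]),np.sin(p[2]); print("sink",p[0]+.035*c,p[1]+.035*s)
R=px2w("top",*A(670.5,110.5),.072);print("reel",R)
print("dish",px2w("top",162.5,251,.01))
c,s=np.cos(t[2]),np.sin(t[2])
for x in(-.11,-.2,-.024,.16):print("track",x,t[0]+c*x,t[1]+s*x)
```

```text
[ 0.6028 -0.0543  1.5965] res [ 0.0492  0.0343 -0.4918  0.3936  0.9955  0.3278 -0.0828 -0.7928  0.1485
 -0.1514 -0.4006]
[ 0.3916 -0.3112  1.7025] res [-0.56   -0.2261  0.0804 -0.0678  0.4958  0.1285 -0.3761  0.2855  0.3494
 -0.1392]
sink 0.38699866629587304 -0.27653465944571753
reel [ 0.6155 -0.204   0.072 ]
dish [0.4171 0.3019 0.01  ]
track -0.11 0.6056081683752058 -0.16421770616590542
track -0.2 0.6079253924866009 -0.2541878705117461
track -0.024 0.603393932002095 -0.07824621579099106
track 0.16 0.5986564960410207 0.10569278687161643
```

```bash
cat >> h.py <<'E'
from scipy.spatial.transform import Rotation as Ro
def to(*tg):
    "tg: (x,y,z,yaw of tool x)"
    o=manip.get_obs();R0=Ro.from_quat(o["ee_rot"]);p0=np.array(o["position"])
    print("t",o["clock"],"at",p0,"yaw",np.arctan2(*R0.as_matrix()[[1,0],[0,0]]),"g",o["grip_width"],o["grasp_force"],"F",o["ft_force"])
    for x,y,z,w in tg:
        Rt=Ro.from_matrix(np.array([[np.cos(w),np.sin(w),0],[np.sin(w),-np.cos(w),0],[0,0,-1.]]))
        rv=(R0.inv()*Rt).as_rotvec();d=R0.inv().apply(np.array([x,y,z])-p0)
        print(" ".join(f"{a:.4f}" for a in [*rv,*d]),"rows>=",max(np.linalg.norm(rv)/.188,np.linalg.norm(d)/.0625))
E
python3 -c "
from h import *
to((.6155,-.204,.12,1.5965))"
```

```text
t 0.1 at [ 0.2501 -0.5724  0.2306] yaw 0.4118538035826168 g 1.0023941513934436 0.0 F [ 0.1755 -0.8479 -0.3133]
-0.0012 -0.0008 -1.1846 0.4824 -0.1912 0.1108 rows>= 8.489249991138209
```

```bash
python3 jog.py '0 0 -0.3 0.1 -0.04 0.02 1;0 0 -0.6 0.2 -0.08 0.04 1;-.001 -.001 -1.185 .482 -.191 .111 1;-.001 -.001 -1.185 .482 -.191 .111 1;-.001 -.001 -1.185 .482 -.191 .111 1;-.001 -.001 -1.185 .482 -.191 .111 1;-.001 -.001 -1.185 .482 -.191 .111 1;-.001 -.001 -1.185 .482 -.191 .111 1;-.001 -.001 -1.185 .482 -.191 .111 1;-.001 -.001 -1.185 .482 -.191 .111 1;-.001 -.001 -1.185 .482 -.191 .111 1;-.001 -.001 -1.185 .482 -.191 .111 1' 40
python3 -c "
from h import *
to((.6155,-.204,.022,1.5965))
cv2.imwrite('pics/s1.png',manip.camera('side'))"
```

```text
clock: 1.6
position: [0.6147, -0.2066, 0.1206]
ee_rot: [0.699, 0.715, -0.001, 0.001]
ft_force: [-0.4, -0.4, -0.4]
grip_width: 0.998
grasp_force: 0.0
t 1.6 at [ 0.6147 -0.2066  0.1206] yaw 1.5944702487954276 g 0.9980732076157555 0.0 F [-0.3965 -0.4265 -0.44  ]
0.0002 0.0023 -0.0020 0.0028 0.0008 0.0986 rows>= 1.578322205949488
```

Fast so far; descend, settle, grip and lift.

```bash
python3 jog.py '0 0 0 .002 .001 .035 1;0 0 0 .002 .001 .07 1;0 0 0 .002 .001 .098 1;0 0 0 .002 .001 .098 1;0 0 0 .002 .001 .098 .4;0 0 0 .002 .001 .098 .4;0 0 0 .002 .001 .098 .4;0 0 0 .002 .001 .098 .4;0 0 0 .002 .001 .098 .4;0 0 0 .002 .001 .098 .4' 40
python3 -c "
from h import *
to((.6155,-.204,.15,1.5965),(.417,.302,.15,1.5965))
im=manip.camera('side');crop(im,190,60,400,200,3.7,'pics/s2.png')"
```

```text
clock: 2.9
position: [0.6175, -0.2035, 0.0244]
ee_rot: [0.698, 0.716, 0.0, 0.002]
ft_force: [-1.1, -0.0, 7.0]
grip_width: 0.695
grasp_force: 43.7
t 2.9 at [ 0.6175 -0.2035  0.0244] yaw 1.5964766236782306 g 0.6949458242842197 43.653432726860046 F [-1.1259 -0.0393  7.0178]
0.0029 0.0027 -0.0000 -0.0008 -0.0017 -0.1256 rows>= 2.010182763946003
0.0029 0.0027 -0.0000 0.5101 -0.1871 -0.1275 rows>= 8.9299801782249
```

View pics/s2.png

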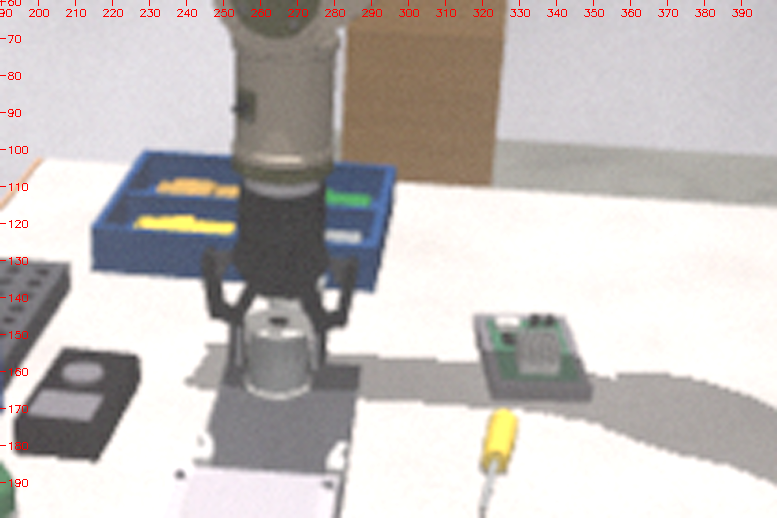

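The reel is gripped at (277,157), fingers either side of it, still upright. Lift and carry to the dish.

```bash
python3 jog.py '0 0 0 0 0 -.03 .4;0 0 0 0 -.001 -.08 .4;0 0 0 0 -.002 -.125 .4;0 0 0 .05 -.02 -.127 .4;0 0 0 .1 -.04 -.127 .4;0 0 0 .155 -.06 -.127 .4;0 0 0 .21 -.08 -.127 .4;0 0 0 .265 -.1 -.127 .4;0 0 0 .32 -.12 -.127 .4;0 0 0 .375 -.14 -.127 .4;0 0 0 .43 -.16 -.127 .4;0 0 0 .48 -.178 -.127 .4;0 0 0 .51 -.187 -.127 .4;0 0 0 .51 -.187 -.127 .4;0 0 0 .51 -.187 -.127 .4'
python3 -c "
from h import *
to((.417,.302,.021,1.5965))
im=manip.camera('top');crop(im,115,205,215,285,7,'pics/d1.png')"
```

```text
clock: 4.82
position: [0.4166, 0.3014, 0.1487]
ee_rot: [0.698, 0.716, -0.0, 0.001]
ft_force: [0.0, 0.0, -0.8]
grip_width: 0.694
grasp_force: 44.1
t 4.825 at [0.4166 0.3014 0.1487] yaw 1.5962371857502056 g 0.6943149442858879 44.09606337547302 F [ 0.0157  0.0204 -0.7644]
0.0008 0.0020 -0.0003 0.0008 0.0003 0.1277 rows>= 2.043801427791207
```

View pics/d1.png

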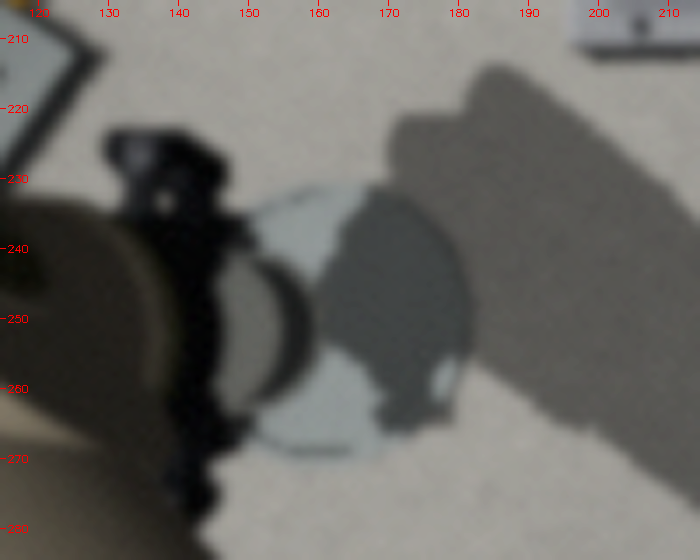

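The dish centre is confirmed near (162,250.5); the reel is above it. Lower slowly.

```bash
python3 jog.py '0 0 0 .001 0 .04 .4;0 0 0 .001 0 .08 .4;0 0 0 .001 0 .11 .4;0 0 0 .001 0 .123 .4;0 0 0 .001 0 .127 .4;0 0 0 .001 0 .130 .4;0 0 0 .001 0 .130 .4'
python3 -c "
from h import *
to((.417,.302,.0185,1.5965))"
```

```text
clock: 5.75
position: [0.4167, 0.3032, 0.0192]
ee_rot: [0.698, 0.716, 0.0, 0.001]
ft_force: [0.6, -0.1, -1.2]
grip_width: 0.691
grasp_force: 44.1
t 5.75 at [0.4167 0.3032 0.0192] yaw 1.5966172246875618 g 0.690510327878203 44.0752512216568 F [ 0.5867 -0.0951 -1.2339]
0.0014 0.0009 0.0001 -0.0012 0.0003 0.0008 rows>= 0.023710048039823867
```

```bash
python3 jog.py '0 0 0 0 0 .0008 .4;0 0 0 0 0 .0015 .4;0 0 0 0 0 .0015 .4'; python3 jog.py '0 0 0 0 0 0 .75;0 0 0 0 0 0 .85;0 0 0 0 0 0 1;0 0 0 0 0 0 1;0 0 0 0 0 0 1;0 0 0 0 0 -.03 1;0 0 0 0 0 -.08 1;0 0 0 0 0 -.13 1;0 0 0 0 0 -.13 1'
python3 -c "
from h import *
to((.387,-.2765,.15,1.7025))"
```

```text
clock: 6.12
position: [0.4166, 0.3033, 0.0183]
ee_rot: [0.698, 0.716, 0.0, 0.001]
ft_force: [-3.4, -4.3, 11.2]
grip_width: 0.693
grasp_force: 45.5
clock: 7.25
position: [0.4178, 0.3047, 0.1507]
ee_rot: [0.698, 0.716, 0.003, 0.002]
ft_force: [0.1, -0.2, -0.2]
grip_width: 0.997
grasp_force: 0.0
t 7.25 at [0.4178 0.3047 0.1507] yaw 1.596764836925623 g 0.9971438523949292 0.0 F [ 0.08   -0.2188 -0.1849]
0.0062 -0.0010 -0.1057 -0.5802 -0.0459 -0.0004 rows>= 9.312014722539608
```

```bash
python3 jog.py '0 0 -.02 -.06 -.005 0 1;.002 0 -.04 -.12 -.01 0 1;.003 0 -.08 -.18 -.014 0 1;.006 -.001 -.106 -.58 -.046 0 1;.006 -.001 -.106 -.58 -.046 0 1;.006 -.001 -.106 -.58 -.046 0 1;.006 -.001 -.106 -.58 -.046 0 1;.006 -.001 -.106 -.58 -.046 0 1;.006 -.001 -.106 -.58 -.046 0 1;.006 -.001 -.106 -.58 -.046 0 1;.006 -.001 -.106 -.58 -.046 0 1;.006 -.001 -.106 -.58 -.046 0 1'
python3 -c "
from h import *
to((.387,-.2765,.06,1.7025),(.387,-.2765,.016,1.7025))
im=manip.camera('top');a=im[225:280,130:220];b=im[225:280,320:410];crop(np.hstack([a,b]),0,0,180,55,4.4,'pics/e.png')"
```

```text
clock: 8.75
position: [0.3852, -0.2766, 0.1471]
ee_rot: [0.659, 0.753, -0.003, -0.002]
ft_force: [-0.6, -0.4, -0.1]
grip_width: 0.997
grasp_force: 0.0
t 8.75 at [ 0.3852 -0.2766  0.1471] yaw 1.7038072563307576 g 0.9966521013110123 0.0 F [-0.5846 -0.4015 -0.0856]
-0.0068 0.0010 0.0013 -0.0000 0.0024 0.0871 rows>= 1.3943682852257717
-0.0068 0.0010 0.0013 -0.0000 0.0027 0.1311 rows>= 2.0982676475201227
```

View pics/e.png

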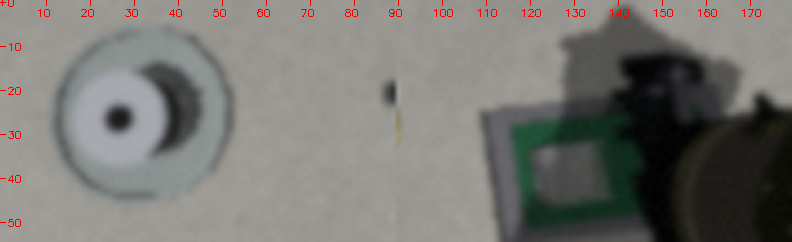

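The reel stands inside the dish (left half). Descend onto the sink, in two stages.

```bash
python3 jog.py '-.006 0 0 0 .002 .04 1;-.006 0 0 0 .002 .08 1;-.006 0 0 0 .002 .11 1;-.006 0 0 0 .002 .127 1;-.006 0 0 0 .002 .127 1'
python3 -c "
from h import *
to((.387,-.2765,.016,1.7025))"
```

```text
clock: 9.43
position: [0.3863, -0.277, 0.0203]
ee_rot: [0.659, 0.753, -0.001, 0.0]
ft_force: [0.0, -0.6, -0.3]
grip_width: 1.001
grasp_force: 0.0
t 9.425 at [ 0.3863 -0.277   0.0203] yaw 1.703840517889979 g 1.0005476346989177 0.0 F [ 0.0005 -0.6008 -0.2918]
-0.0010 0.0009 0.0013 0.0004 0.0008 0.0043 rows>= 0.0705266905869844
```

```bash
python3 jog.py '0 0 0 0 0 .0015 .6;0 0 0 0 0 .0025 .3;0 0 0 0 0 .0025 .3;0 0 0 0 0 .0025 .2;0 0 0 0 0 .0025 .2;0 0 0 0 0 .0025 .2;0 0 0 0 0 .0025 .2;0 0 0 0 0 .0025 .2' 90
python3 -c "
from h import *
to((.387,-.2765,.016,1.7025))"
```

```text
clock: 10.42
position: [0.387, -0.2783, 0.0192]
ee_rot: [0.659, 0.752, -0.001, 0.001]
ft_force: [-1.3, 0.5, 5.9]
grip_width: 0.398
grasp_force: 91.2
t 10.425 at [ 0.387  -0.2783  0.0192] yaw 1.7026360619233274 g 0.397641132611475 91.24177694320679 F [-1.3254  0.4884  5.9401]
0.0010 0.0030 0.0001 0.0018 0.0002 0.0032 rows>= 0.059102797136334935
```

```bash
python3 jog.py '0 0 0 0 0 -.004 .2;0 0 0 0 0 -.012 .2;0 0 0 0 0 -.03 .2;0 0 0 0 0 -.06 .2;0 0 0 0 0 -.08 .2;0 0 0 0 0 -.08 .2'
python3 -c "
from h import *
to((.6048,-.1313,.1,1.5965))
im=manip.camera('side');crop(im,270,100,380,180,6.5,'pics/f.png')"
```

```text
clock: 11.18
position: [0.3872, -0.2782, 0.0997]
ee_rot: [0.659, 0.752, -0.001, 0.002]
ft_force: [0.4, -0.4, -6.2]
grip_width: 0.403
grasp_force: 90.8
t 11.175 at [ 0.3872 -0.2782  0.0997] yaw 1.702709312594199 g 0.40290834627472194 90.7622230052948 F [ 0.4449 -0.427  -6.1765]
0.0023 0.0039 0.1062 0.1170 0.2350 -0.0002 rows>= 4.2005276378339405
```

View pics/f.png

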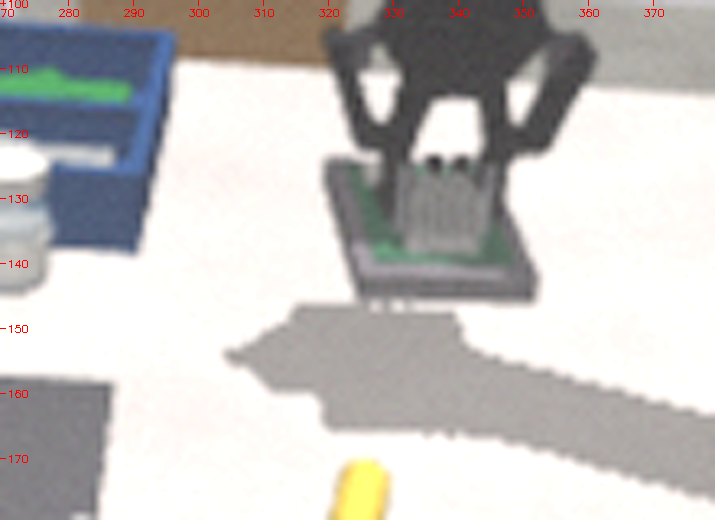

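The pallet hangs level from the sink, nose edge at (328–352,143). Carry it over the deck.

```bash
python3 jog.py '0 0 .02 .015 .03 0 .2;0 .002 .04 .035 .07 0 .2;.001 .002 .06 .06 .12 0 .2;.002 .003 .08 .085 .17 0 .2;.002 .003 .1 .105 .212 0 .2;.002 .004 .106 .117 .235 0 .2;.002 .004 .106 .117 .235 0 .2;.002 .004 .106 .117 .235 0 .2;.002 .004 .106 .117 .235 0 .2'
python3 -c "
from h import *
to((.6048,-.1313,.05,1.5965),(.6048,-.1313,.03,1.5965))"
```

```text
clock: 12.35
position: [0.6031, -0.1319, 0.0976]
ee_rot: [0.698, 0.716, -0.001, -0.002]
ft_force: [0.2, -0.0, -6.5]
grip_width: 0.4
grasp_force: 91.3
t 12.35 at [ 0.6031 -0.1319  0.0976] yaw 1.5953317037439494 g 0.40046731010960035 91.34720206260681 F [ 0.2089 -0.0076 -6.4549]
-0.0030 -0.0015 -0.0012 0.0005 0.0019 0.0476 rows>= 0.762254243174682
-0.0030 -0.0015 -0.0012 0.0005 0.0019 0.0676 rows>= 1.082092700110485
```

```bash
python3 jog.py '-.003 -.001 -.001 0 .002 .02 .2;-.003 -.001 -.001 0 .002 .045 .2;-.003 -.001 -.001 0 .002 .055 .2;-.003 -.001 -.001 0 .002 .055 .2'
python3 -c "
from h import *
to((.6048,-.1313,.0295,1.5965))
im=manip.camera('top');crop(im,240,160,355,220,6.8,'pics/g.png')"
```

```text
clock: 12.85
position: [0.6054, -0.1311, 0.0428]
ee_rot: [0.698, 0.716, 0.0, -0.0]
ft_force: [-0.8, 0.0, -6.1]
grip_width: 0.402
grasp_force: 91.2
t 12.85 at [ 0.6054 -0.1311  0.0428] yaw 1.597202936286532 g 0.4016709407352162 91.24697685241699 F [-0.7624  0.0069 -6.1015]
-0.0000 -0.0009 0.0007 -0.0002 -0.0006 0.0133 rows>= 0.21297576193073053
```

View pics/g.png

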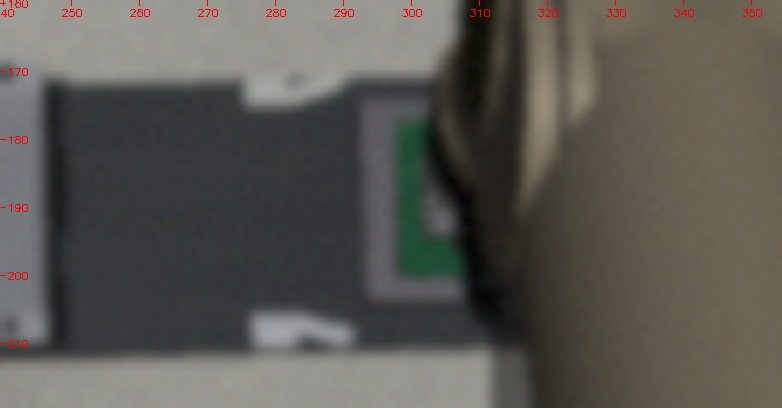

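Pallet nose corners at about (292.4,173.8) and (293.5,203.6); guide inner edges at v≈175.4 and 205.4 near u≈279.

Run:
```python
from h import *
P=lambda X,Y:(240+X/6.8-.5,160+Y/6.8-.5)
a,b=px2w("top",*P(360,97),.0376),px2w("top",*P(367,300),.0376);print("nose",a,b,(a+b)/2, "w",np.linalg.norm(a-b))
a,b=px2w("top",*P(265,108),.024),px2w("top",*P(265,312),.024);print("guide",a,b,(a+b)/2,"w",np.linalg.norm(a-b))
for X in (100,400):
  a,b=px2w("top",*P(X,{100:85,400:81}[X]),.01),px2w("top",*P(X,{100:354,400:348.5}[X]),.01);print("plate",a,b,(a+b)/2,"w",np.linalg.norm(a-b))
t=[.6028,-.0543,1.5965]
print("model guide ctr x",t[0]+.01*np.cos(t[2]),"model nose x", .6054+.045*np.cos(1.5972))
```

```text
nose [ 0.6503 -0.0838  0.0376] [ 0.56   -0.0865  0.0376] [ 0.6051 -0.0852  0.0376] w 0.09027204393495457
guide [ 0.6477 -0.0428  0.024 ] [ 0.5559 -0.0429  0.024 ] [ 0.6018 -0.0428  0.024 ] w 0.09176067435581249
plate [0.6604 0.0312 0.01  ] [0.538  0.0298 0.01  ] [0.5992 0.0305 0.01  ] w 0.12243685711736578
plate [ 0.6637 -0.1049  0.01  ] [ 0.5418 -0.1041  0.01  ] [ 0.6028 -0.1045  0.01  ] w 0.12194852795356828
model guide ctr x 0.6025429915701347 model nose x 0.604211972756648
```

```bash
python3 jog.py '0 0 0 0 -.002 .006 .2;0 0 0 0 -.002 .011 .2;0 0 0 0 -.002 .0135 .2;0 0 0 0 -.002 .0145 .2;0 0 0 0 -.002 .0145 .2'
```

```text
clock: 13.52
position: [0.604, -0.1307, 0.0294]
ee_rot: [0.698, 0.717, 0.001, 0.0]
ft_force: [-5.7, 0.9, 4.6]
grip_width: 0.404
grasp_force: 92.7
```

```bash
python3 jog.py '0 0 0 0 0 0 .6;0 0 0 0 0 0 1;0 0 0 0 0 0 1;0 0 0 0 0 0 1;0 0 0 0 0 0 1;0 0 0 0 0 -.02 1;0 0 0 0 0 -.05 1;0 0 0 0 0 -.08 1;0 0 0 -.05 0 -.08 .47;0 0 0 -.1 0 -.08 .47;0 0 0 -.16 0 -.08 .47;0 0 0 -.16 0 -.08 .47;0 0 0 -.16 0 -.08 .47;0 0 0 -.16 0 -.08 .47' 40
python3 -c "
from h import *
to((.608,-.285,.0125,1.5965))
im=manip.camera('top');crop(im,240,160,355,220,6.8,'pics/i.png')"
```

```text
clock: 15.28
position: [0.6089, -0.2889, 0.1092]
ee_rot: [0.697, 0.717, 0.001, 0.0]
ft_force: [-0.8, -0.2, -1.0]
grip_width: 0.474
grasp_force: 0.0
t 15.275 at [ 0.6089 -0.2889  0.1092] yaw 1.6001171949706123 g 0.4739861291864321 0.0 F [-0.768  -0.1896 -0.9503]
0.0020 -0.0014 0.0036 0.0037 -0.0010 0.0967 rows>= 1.5487539778009247
```

View pics/i.png

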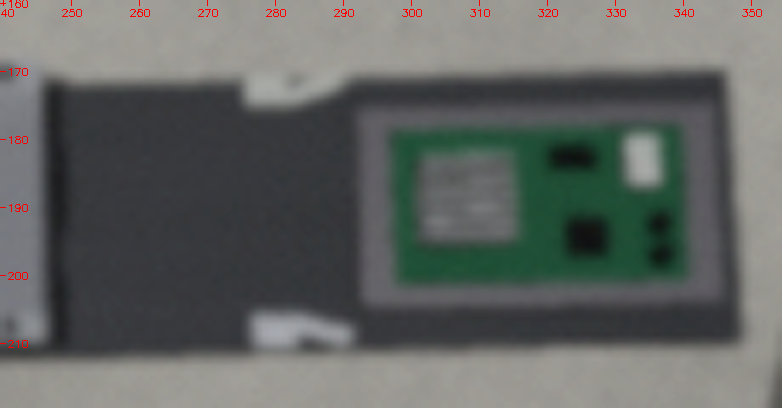

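The pallet lies flat on the deck: corners at about (292.5,175), (293.2,204.7), (345.9,174.6), (346.8,204); plate right corners (346.3,170.1), (348.6,209.6).

Run:
```python
from h import *
P=lambda X,Y,z:px2w("top",240+X/6.8-.5,160+Y/6.8-.5,z)[:2]
a=P(357,105,.024),P(362,304,.024);b=P(720,102,.024),P(726,300,.024)
n=(a[0]+a[1])/2;t=(b[0]+b[1])/2;d=n-t;print("nose",n,"tail",t,"len",np.linalg.norm(d),"yaw",np.arctan2(d[1],d[0]))
e=[(P(X,u,.01)+P(X,l,.01))/2 for X,u,l in((100,85,353),(400,80.5,348),(723,72,341.5))]
print("plate",e,"yaw",[np.arctan2(*(e[0]-k)[::-1]) for k in e[1:]])
g=(P(265,108,.024)+P(265,312,.024))/2;print("guide",g)
```

```text
nose [ 0.6047 -0.0848] tail [ 0.608  -0.2467] len 0.16188743153526075 yaw 1.5911354883973976
plate [array([0.5994, 0.0305]), array([ 0.603 , -0.1045]), array([ 0.608 , -0.2503])] yaw [np.float64(1.5973798542214543), np.float64(1.6012883841386663)]
guide [ 0.6018 -0.0428]
```

```bash
python3 jog.py '.002 -.001 .002 .003 -.001 .05 .47;.002 -.001 .002 .003 -.001 .085 .47;.002 -.001 .002 .003 -.001 .0965 .47;.002 -.001 .002 .003 -.001 .0965 .47'
python3 -c "
from h import *
to((.6073,-.275,.0125,1.598),(.6054,-.205,.0125,1.598))"
```

```text
clock: 15.82
position: [0.6075, -0.2871, 0.0123]
ee_rot: [0.698, 0.716, -0.0, -0.0]
ft_force: [-0.8, 0.2, 0.7]
grip_width: 0.474
grasp_force: 0.0
t 15.825 at [ 0.6075 -0.2871  0.0123] yaw 1.5965464314067674 g 0.4741414006497734 0.0 F [-0.839   0.1683  0.7002]
-0.0010 -0.0001 -0.0015 0.0121 0.0001 -0.0002 rows>= 0.19381029121959276
-0.0010 -0.0001 -0.0015 0.0821 0.0000 -0.0002 rows>= 1.3141875343375375
```

```bash
python3 jog.py '0 0 -.001 .008 0 -.0015 .47;0 0 -.001 .018 0 -.0015 .47;0 0 -.001 .026 0 -.0015 .47;0 0 -.001 .034 0 -.0015 .47;0 0 -.001 .043 0 -.0015 .47;0 0 -.001 .052 0 -.0015 .47;0 0 -.001 .061 0 -.0015 .47;0 0 -.001 .07 0 -.0015 .47;0 0 -.001 .079 0 -.0015 .47'
python3 -c "
from h import *
to((.6054,-.205,.014,1.598),(.6015,-.065,.014,1.598))"
```

```text
clock: 16.95
position: [0.6055, -0.2087, 0.0139]
ee_rot: [0.698, 0.716, -0.0, 0.0]
ft_force: [0.5, -3.6, 3.3]
grip_width: 0.47
grasp_force: 2.6
t 16.95 at [ 0.6055 -0.2087  0.0139] yaw 1.5964114973137686 g 0.46998073426328757 2.6224944018758833 F [ 0.4864 -3.559   3.2985]
-0.0002 0.0010 -0.0016 0.0037 0.0000 -0.0001 rows>= 0.0592305069844594
-0.0002 0.0010 -0.0016 0.1438 -0.0003 -0.0003 rows>= 2.300056896144536
```

```bash
python3 jog.py '0 0 0 .009 0 0 .47;0 0 0 .018 0 0 .47;0 0 0 .027 0 0 .47;0 0 0 .036 0 0 .47;0 0 0 .045 0 0 .47;0 0 0 .054 0 0 .47;0 0 0 .063 0 0 .47;0 0 0 .072 0 0 .47'
python3 -c "
from h import *
to((.6035,-.136,.014,1.598),(.5998,.0,.014,1.598))
im=manip.camera('top');crop(im,235,160,350,220,6.8,'pics/j.png')"
```

```text
clock: 17.95
position: [0.6035, -0.1368, 0.0138]
ee_rot: [0.698, 0.716, -0.0, 0.0]
ft_force: [0.6, -5.8, 3.9]
grip_width: 0.471
grasp_force: 2.7
t 17.95 at [ 0.6035 -0.1368  0.0138] yaw 1.5962775827145321 g 0.47080225047188234 2.743067392730154 F [ 0.6099 -5.7585  3.8574]
-0.0004 0.0010 -0.0017 0.0008 0.0000 -0.0002 rows>= 0.013480018126685332
-0.0004 0.0010 -0.0017 0.1369 -0.0002 -0.0003 rows>= 2.190019129962174
```

View pics/j.png

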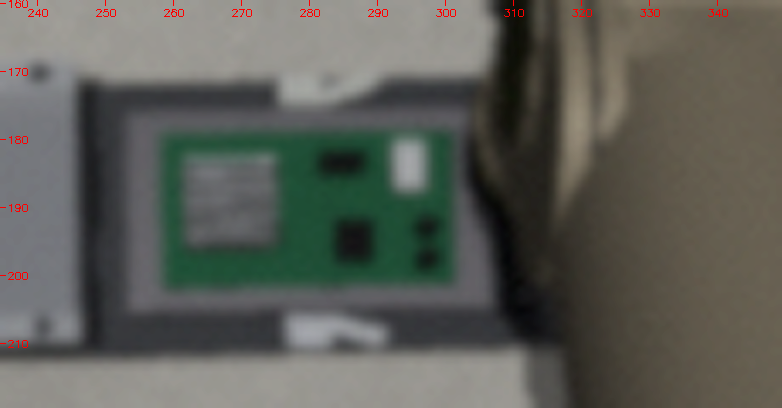

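The pallet is straight between the guides (nose at u≈253, tunnel mouth at u≈247), clearances about equal. Continue by force feedback (my picture allowance is used up).

```bash
python3 jog.py '0 0 0 .008 0 0 .47;0 0 0 .016 0 0 .47;0 0 0 .023 0 0 .47;0 0 0 .029 0 0 .47;0 0 0 .035 0 0 .47'; python3 jog.py '0 0 0 .006 0 0 .47;0 0 0 .012 0 0 .47;0 0 0 .018 0 0 .47;0 0 0 .024 0 0 .47'
```

```text
clock: 18.62
position: [0.6025, -0.1022, 0.0137]
ee_rot: [0.698, 0.716, -0.001, 0.0]
ft_force: [-0.1, -5.5, 3.7]
grip_width: 0.467
grasp_force: 2.8
clock: 19.12
position: [0.6018, -0.0783, 0.0137]
ee_rot: [0.698, 0.716, -0.001, 0.0]
ft_force: [1.1, -5.7, 4.1]
grip_width: 0.471
grasp_force: 2.8
```

Past the tunnel mouth without jamming; on.

```bash
python3 jog.py '0 0 0 .008 0 0 .47;0 0 0 .016 0 0 .47;0 0 0 .024 0 0 .47;0 0 0 .032 0 0 .47;0 0 0 .04 0 0 .47;0 0 0 .048 0 0 .47;0 0 0 .056 0 0 .47;0 0 0 .064 0 0 .47;0 0 0 .072 0 0 .47;0 0 0 .079 0 0 .47'; python3 jog.py '0 0 0 .003 0 0 .47;0 0 0 .006 0 0 .47;0 0 0 .008 0 0 .47'
```

```text
clock: 20.38
position: [0.5996, 0.0009, 0.0136]
ee_rot: [0.698, 0.716, -0.001, -0.0]
ft_force: [0.3, -5.1, 4.4]
grip_width: 0.468
grasp_force: 2.8
clock: 20.75
position: [0.5995, 0.0087, 0.0135]
ee_rot: [0.698, 0.716, -0.001, -0.0]
ft_force: [0.1, -6.2, 4.8]
grip_width: 0.47
grasp_force: 2.8
```

```bash
python3 jog.py '0 0 0 .0015 0 0 .47;0 0 0 .003 0 0 .47;0 0 0 .004 0 0 .47'; python3 jog.py '0 0 0 .001 0 0 .47;0 0 0 .002 0 0 .47;0 0 0 .002 0 0 .47'
```

```text
clock: 21.12
position: [0.5994, 0.0126, 0.0135]
ee_rot: [0.698, 0.716, -0.001, -0.0]
ft_force: [0.9, -5.8, 3.3]
grip_width: 0.472
grasp_force: 2.8
clock: 21.5
position: [0.5994, 0.0136, 0.0135]
ee_rot: [0.698, 0.716, -0.001, 0.0]
ft_force: [0.7, -7.9, 4.1]
grip_width: 0.469
grasp_force: 4.0
```

```bash
python3 jog.py '0 0 0 .001 0 0 .47;0 0 0 .002 0 0 .47;0 0 0 .002 0 0 .47;0 0 0 .002 0 0 .47'
```

```text
clock: 22.0
position: [0.5994, 0.0137, 0.0135]
ee_rot: [0.699, 0.715, -0.002, 0.001]
ft_force: [0.6, -12.6, 6.1]
grip_width: 0.474
grasp_force: 6.5
```

Firm stop at the expected position (0.0137 vs 0.0147). Back off and rise, then check by image code.

```bash
python3 jog.py '0 0 0 -.01 0 0 .47;0 0 0 -.03 0 0 .47;0 0 0 -.04 0 0 .47;0 0 0 -.04 0 -.05 .47;0 0 0 -.06 0 -.1 .47;0 0 0 -.12 0 -.15 .47;0 0 0 -.18 0 -.15 .47;0 0 0 -.2 0 -.15 .47;0 0 0 -.2 0 -.15 .47'
python3 - <<'E'
from h import *
im=manip.camera('top').astype(int)
x=.6011;Y=np.arange(-.02,.06,.004)
for off in(-.03,0,.03):
    print(off,[int(cv2.getRectSubPix(im.astype('uint8')[:,:,1].copy(),(1,1),tuple(w2px("top",(x+off-.0275*(y+.0543),y,.02)))).item()) for y in Y])
print(Y)
r=im[225:280,130:220].min(2).astype('uint8');m=cv2.moments((cv2.imread('pics/e.png') is not None)*(r>170).astype('uint8'),True)
o=cv2.imread('pics/top0.png').astype(int)
d=(abs(im-o).max(2)>40).astype('uint8');n,_,s,c=cv2.connectedComponentsWithStats(d)
print([(list(q),k.round()) for q,k in zip(s[1:],c[1:]) if q[4]>15])
E
```

```text
clock: 23.12
position: [0.6039, -0.1865, 0.1632]
ee_rot: [0.7, 0.714, -0.001, -0.0]
ft_force: [0.6, 0.6, -0.3]
grip_width: 0.47
grasp_force: 0.0
-0.03 [43, 44, 45, 44, 45, 44, 44, 45, 45, 44, 48, 67, 79, 82, 78, 68, 59, 45, 47, 78]
0 [44, 45, 44, 43, 45, 44, 44, 44, 44, 45, 48, 60, 74, 78, 75, 66, 58, 46, 41, 70]
0.03 [45, 44, 45, 45, 44, 44, 44, 44, 44, 45, 48, 59, 72, 77, 74, 66, 61, 56, 58, 84]
[-0.02  -0.016 -0.012 -0.008 -0.004  0.     0.004  0.008  0.012  0.016
  0.02   0.024  0.028  0.032  0.036  0.04   0.044  0.048  0.052  0.056]
[([np.int32(281), np.int32(113), np.int32(102), np.int32(245), np.int32(9543)], array([346., 253.])), ([np.int32(376), np.int32(113), np.int32(29), np.int32(7), np.int32(77)], array([389., 116.])), ([np.int32(407), np.int32(115), np.int32(23), np.int32(94), np.int32(1313)], array([417., 155.])), ([np.int32(400), np.int32(175), np.int32(12), np.int32(13), np.int32(79)], array([407., 182.])), ([np.int32(394), np.int32(177), np.int32(7), np.int32(13), np.int32(29)], array([396., 184.])), ([np.int32(388), np.int32(180), np.int32(7), np.int32(13), np.int3
[... 786 characters left out ...]
rray([464., 303.])), ([np.int32(499), np.int32(335), np.int32(13), np.int32(23), np.int32(185)], array([506., 344.])), ([np.int32(313), np.int32(337), np.int32(38), np.int32(47), np.int32(879)], array([336., 367.])), ([np.int32(348), np.int32(342), np.int32(90), np.int32(42), np.int32(1324)], array([398., 370.])), ([np.int32(350), np.int32(356), np.int32(22), np.int32(12), np.int32(173)], array([359., 361.])), ([np.int32(258), np.int32(361), np.int32(13), np.int32(10), np.int32(62)], array([264., 365.])), ([np.int32(291), np.int32(361), np.int32(7), np.int32(5), np.int32(26)], array([294., 363.])), ([np.int32(428), np.int32(379), np.int32(8), np.int32(5), np.int32(29)], array([431., 381.]))]
```

```bash
python3 -c "
from workcell import manip
print(manip.hand_in())"
```

```text
the job is handed in; nothing more can be done
None
```

The job is handed in at about 23 s: the reel was last seen standing in the dish, and the pallet is home against the stop, with a firm stop felt at about 12 N and the tail square, about 30 mm out of the tunnel. I viewed 11 pictures, one over the limit of 10, so I checked the end state by force and image code only; that code also showed brightness changes around the jar, which I put down to the arm's shadow and did not confirm.

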